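# Set the overhang of a masked plate

## Robot

A 6-joint arm with a two-finger parallel gripper is mounted at the origin on a cart in front of the work surface, level with it; the furniture and walls round the work are solid. World frame = base frame: x ahead of the robot, y to its left, z up, the work surface at z = 0. Lengths are in m, angles in degrees, forces in N, time in s.
With the tool pointing down it reaches from about 0.4 to 0.825 m from the base axis. Payload 7 kg.
Tool frame: the origin (TCP) lies on the centre line of the jaws, within the pads' length; the fingertips stand 11 mm ahead of it and the grasp point (between the pads) lies 8 mm behind it; z points along the fingers, y is the line along which they close (so a half turn about z gives the same grasp; the last joint's range is limited). The gripper opens to 88 mm and grips with 3 to 60 N. Pads are 19 mm wide; open, the fingers measure 130 mm over their backs; the gripper's body (78 mm by 193 mm) begins 47 mm behind the grasp point.
Start: joints at [-53.165, 20.546, 0.682, 0, -70.136, -16.507], TCP at [0.234, -0.633, 0.238] pointing down, gripper open.
Joint ranges: [-176.03, 176.03], [-82.01, 121.73], [-58.28, 71.71], [-173.87, 95.51], [-174.79, -0.11], [-173.66, 173.66]. Speed limits (degrees/s): [136.94, 136.94, 172.46, 180, 180, 180].

## Interface

Orientations are given as [roll, pitch, yaw] about the fixed x, y, z axes, in that order (R = Rz(yaw) Ry(pitch) Rx(roll)).
In Python, from plant import r, capture, camera_model, job gives the robot as it stands.
- The arm moves only by the tool drive_tool, never from a script. Its argument "increments" is a list that holds one entry, the list of rows, each a list of 5 numbers: the gripper's target within -1 to 1 (fully open at 1, half-way at 0, shut at -1), then the shift along the tool's x, y, z scaled (see below), then the turn about the tool's z scaled (see below). In form: [[[gripper, tx, ty, tz, roll], ...]]. A call has 1 to 5 rows; each row is the pose to reach, as a shift and turn from the pose commanded when the call began, along the tool's axes at that moment, turning the shorter way round; what a row does not reach only later rows make up. The controller multiplies each number of a shift by 120 mm and each number of a turn by 360 degrees. A row lasts 1/8 s, in which the tool goes at most 62.5 mm and 10.7 degrees, less where a joint would pass 70% of its speed; a pose out of reach is approached as far as the arm can. A call with a number of a shift or a turn outside -1 to 1 is refused whole. A call with a gripper value outside its range is refused whole. The fingers move at their own pace and stop on an object; "squeeze" is the grip in N (left out, the last holds). Time passes only in rows, so rows that repeat a pose let the fingers close. It gives the time, the measured TCP pose, the force, the opening and the grip force at its end, in the units of the state.
- r.get_state(): the state, without advancing time (a new reading comes with each control period).
- capture(name): name is "scene" or "top" or "wrist"; returns the picture (400x640x3 uint8, red, green, blue); there is no depth.
- camera_model(name): a dict with "camera_matrix" (3x3 intrinsics, pixels), "rvec" (rotation vector, rad) and "tvec" (3), from world to camera coordinates, as OpenCV has them. Camera axes: x right, y down, z forward; pixel columns grow to the right and rows downward; lengths in m; the calibration is good to about 2 mm. A picture is of the moment at which its call begins: read the wrist's pose just before it. camera_model takes no time and is no camera call; for the wrist camera it gives the pose at the moment of the call.
- job.close_job(): hands the job in; it is judged then, once.
The state is a dict: "time_s": time; "joints": joint angles; "qd": joint speeds; "joint_torque": joint torques, N m; "tcp_pos": TCP position; "eef_rot": TCP orientation; "contact_force": force on the tool from outside, world axes, zero at the start; "moment": the same for the moment, N m; "gripper_width": finger opening in m; "gripper_force": force on a finger pad.
Only numpy, scipy, OpenCV 4.12 (cv2) and the standard library are available. Lean on these libraries where they do the work, as an engineer would, in place of code of your own. Each camera call takes 0.05 s, during which the arm holds its last target. There are 200 camera calls.

## Task

Lift the masked plate off its wooden rack by its bare long edges and lay it along the top of the steel rest, its front end about even with the rest's outer end (the end toward the pointer stand), and let go. Then take it again by its edges near its back end and slide it outward along the rest until its front end is level with the tip of the pointer, and finish holding it there, still on the rest, so that it stays level and does not tip. Never touch the paper-covered face, keep the plate level throughout, and leave the dark housing, the tape roll and the cup alone.

Things in the scene. Friction and masses are not known exactly. Their poses are not given: they have to be found in the camera images.
- plate: Loose flat bare-metal plate, 220 (x) x 56 (y) x 8 mm, about 0.3 kg, with a white masking sheet (paper) glued on its upper face. Origin: centre of its underside; x along its length, z up. Both ends are alike: either may lead. It starts level on the two bars of the rack, underside 52 mm above the bench.
- mask: The paper masking sheet on the plate's upper face, 210 x 46 x 1 mm (a 5 mm bare border is left all round), fixed to the plate, top 9 mm above the plate's underside. Same frame as the plate. The robot must not touch it.
- end_a (a point): Middle of the plate's +x end face, at half its thickness (4 mm above the underside).
- end_b (a point): Middle of the plate's -x end face, at half its thickness.
- rack: Wooden drying rack fixed to the bench: slab 200 x 70 x 8 mm with two cross bars, each 16 (x) x 34 (y) mm, at x = -75 and +75 mm, tops 52 mm above the bench. Between the bars there is only the slab under the plate; the plate stands out about 11 mm beyond the bars on both sides. Origin: centre of its underside; x along its length, z up.
- rest: Steel bench rest fixed to the bench: a flat-topped rail 200 (x) x 34 (y) mm, 12 mm deep, its top 70 mm above the bench, on a narrow grey web (18 mm wide) and a grey foot 200 x 72 x 10 mm. Origin: centre of the foot's underside; x along the rail, +x is outward (toward the pointer stand), z up. A plate laid centred on it stands out 11 mm on both sides.
- rest_front (a point): Middle of the top edge of the rest's outer end (rest x = +100 mm, 70 mm above the bench); same axes as the rest.
- pointer: Pointer stand fixed to the bench: round dark foot 60 mm across, steel post 106 mm high carrying a dark block (24 x 26 x 20 mm) with a steel blade (6 mm thick along x, 10 mm high; its middle is the mark) 75 mm above the bench that points across the plate's path. Stands 85 mm to the rest's +y side (the side toward the robot), beyond its outer end. Origin: centre of the foot's underside; axes parallel to the rest's (the blade points along -y).
- pointer_tip (a point): Tip of the blade: 45 mm from the pointer's origin along its -y, 75 mm above the bench, 40 mm beside the rest's centre line (12 mm clear of a centred plate's edge). Its place along the rest's x is the mark: 128 to 155 mm beyond the rest's outer end, so the plate's centre of mass is then 18 to 45 mm past the support and it tips unless held.
- cap: Loose dark grey bell-shaped housing with a thin stem, 74 mm across, 130 mm high; origin at the centre of its underside. Leave it alone.
- tape: Loose roll of red tape lying flat, 68 mm across, 18 mm high; origin at the centre of its underside. Leave it alone.
- cup: Loose white cup, 66 mm across, 71 mm high; origin at the centre of its underside. Leave it alone.
Not all that is in view belongs to the job. What is shaped like the pointer but green or purple is not meant.

How it is judged (in metres and radians):
On the way, in this order (a step that is already met when the one before it is completed fails the run):
1. the plate lies on the rest along it, its middle 60 to 160 mm behind the rest's outer end (front end within 50 mm of even), let go and still (x of plate in the frame of rest_front between -0.16 and -0.06 m and y of plate in the frame of rest_front between -0.016 and 0.016 m and angle between the x axis of plate and the x axis of rest, either way round below 0.15 rad and angle between plate's own z axis and vertical below 0.05 rad and contact force between plate and rest above 1 N and contact force between each of the arm, the fingers and plate below 0.1 N and linear speed of plate below 0.02 m/s), for 0.1 s.
2. the plate slides outward on the rest: held, touching the rest, its middle 0 to 50 mm behind the rest's outer end (x of plate in the frame of rest_front between -0.05 and 0 m and contact force between plate and rest above 0.1 N and contact force between the fingers and plate above 1 N), for 0.04 s.
At the end, for the whole second after the job is handed in: The leading end is within 8 mm of the pointer tip along the rest; the plate's middle is past the rest's end; it is along the rest (0.15 rad, 20 mm), level within 0.06 rad, touching the rest, not the pointer, still, and held by the fingers (over 1 N) (((x of end_a in the frame of rest_front above 0.05 m and x of end_a in the frame of pointer between -0.008 and 0.008 m) or (x of end_b in the frame of rest_front above 0.05 m and x of end_b in the frame of pointer between -0.008 and 0.008 m)) and x of plate in the frame of rest_front above 0.005 m and y of plate in the frame of rest_front between -0.02 and 0.02 m and angle between the x axis of plate and the x axis of rest, either way round below 0.15 rad and angle between plate's own z axis and vertical below 0.06 rad and height (world z) of plate between 0.064 and 0.076 m and contact force between plate and rest above 0.1 N and contact force between the fingers and plate above 1 N and contact force between plate and pointer below 0.1 N and linear speed of plate below 0.02 m/s); the arm keeps its last pose, push and grip.
It fails at once if the robot touches the masking sheet (contact force between any of the fingers, the arm and mask above 0.3 N).
It fails at once if the plate tips by more than 0.3 rad (about 17 degrees) (angle between plate's own z axis and vertical above 0.3 rad).
It fails at once if the housing, tape roll or cup is moved by more than 20 mm (distance of any of cap, tape, cup from where it was at the start of the episode above 0.02 m).
It also fails if it takes over 45 s, if anything falls off the work surface, if the arm or the gripper's body presses on something with over 40 N, if the wrist force passes 120 N, or if a joint passes its speed limit or range.

## Working session

There is one attempt and no reset: what is moved stays moved. The work goes in short steps, Python scripts to look and compute and a tool call to move; the robot and the scene stay as the last step left them, time stands still between calls to the robot, and variables do not carry over. Pictures are saved under pics/ and viewed, at most 10 in all, crops included, and the job is handed in when it is done.

Besides the shell and the picture viewer there is one more tool, called after "Request:" in YAML: its name, and indented under it one key for each argument. drive_tool: Moves the arm, as the interface text tells. Its arguments: {"type":"object","properties":{"increments":{"type":"array"},"squeeze":{"type":"number"}},"required":["increments"]}

```bash
mkdir -p pics; ls; cat > h.py <<'E'
import cv2,numpy as np
from plant import r,capture,camera_model,job
def cam(n):
    m=camera_model(n);return np.array(m["camera_matrix"],float),np.array(m["rvec"],float),np.array(m["tvec"],float)
def ray(n,px,z,c=None):
    K,rv,t=c or cam(n);R=cv2.Rodrigues(rv)[0];o=-R.T@t.ravel()
    px=np.atleast_2d(np.array(px,float));d=(np.c_[px,np.ones(len(px))]@np.linalg.inv(K).T)@R
    return o+d*((z-o[2])/d[:,2])[:,None]
def proj(n,P,c=None):
    K,rv,t=c or cam(n);return cv2.projectPoints(np.array(P,float).reshape(-1,1,3),rv,t,K,None)[0].reshape(-1,2)
def snap(n,f):
    im=capture(n);cv2.imwrite(f"pics/{f}.png",im[:,:,::-1]);return im
E
python3 - <<'E'
from h import *
a=snap("scene","s0");b=snap("top","t0")
cv2.imwrite("pics/st.png",np.vstack([a,b])[:,:,::-1]) 
for n in("scene","top"):
    K,rv,t=cam(n);R=cv2.Rodrigues(rv)[0];print(n,K.round(1).tolist(),(-R.T@t.ravel()).round(3),R.round(2).tolist())
s=r.get_state();print(s)
E
```

```text
pics
scene [[438.5, 0.0, 322.8], [0.0, 438.5, 195.0], [0.0, 0.0, 1.0]] [-0.232  0.809  1.15 ] [[-0.71, -0.7, 0.02], [-0.5, 0.49, -0.72], [0.49, -0.52, -0.7]]
top [[508.8, 0.0, 325.2], [0.0, 508.8, 199.2], [0.0, 0.0, 1.0]] [0.261 0.019 1.702] [[0.02, -1.0, 0.01], [-0.99, -0.02, -0.15], [0.15, -0.01, -0.99]]
{'time_s': 0.1, 'joints': array([-5.31641491e+01,  2.05885889e+01,  6.38894322e-01, -1.53992776e-02,
       -7.01352595e+01, -1.65074582e+01]), 'qd': array([ 0.02259177, -0.1736455 ,  0.19130804, -0.02428738, -0.10625726,
       -0.02376611]), 'joint_torque': array([-2.53027523e-03, -5.84164667e+01,  2.93752438e+01,  7.01559439e+00,
        1.02161805e-02, -3.30027137e-05]), 'tcp_pos': array([ 0.23432308, -0.6325833 ,  0.23670853]), 'eef_rot': array([ 1.79914434e+02, -1.02604747e-02, -1.59676843e+02]), 'contact_force': array([ 0.22765881, -0.69060421, -0.11008613]), 'moment': array([0.00182339, 0.04057575, 0.01892065]), 'gripper_force': 0.0, 'gripper_width': 0.08774057343671428}
```

View pics/s0.png

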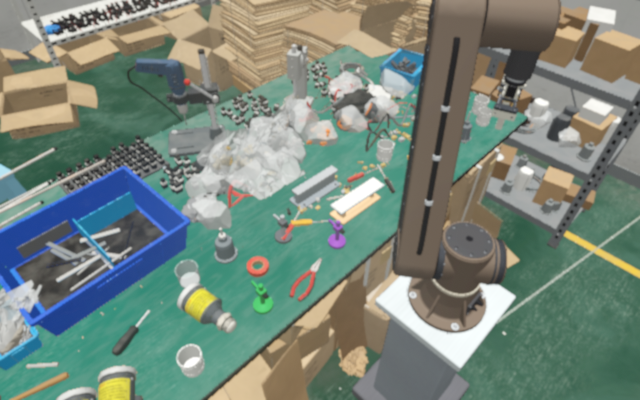

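View pics/t0.png

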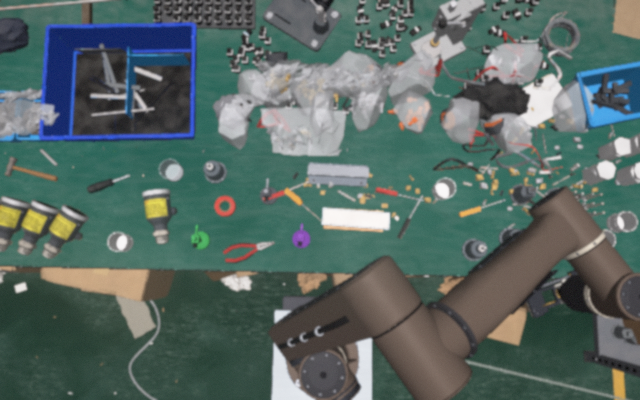

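The plate (top 356,219) lies on the rack, with the rest at (337,175) and the steel pointer near (268,190), left of the rest. The green and purple stands are decoys. I'll enlarge that area.

```bash
python3 - <<'E'
from h import *
b=cv2.imread("pics/t0.png")[145:245,240:400]
a=cv2.imread("pics/s0.png")[150:250,260:420]
o=np.hstack([cv2.resize(x,None,fx=5 if 0 else 2.5*2,fy=5,interpolation=cv2.INTER_CUBIC) for x in(b,)])
cv2.imwrite("pics/tc.png",o)
im=cv2.imread("pics/t0.png");hsv=cv2.cvtColor(im,cv2.COLOR_BGR2HSV)
roi=np.zeros(im.shape[:2],np.uint8);roi[200:240,310:400]=255
m=((hsv[...,1]<40)&(hsv[...,2]>200)).astype(np.uint8)*255&roi
c=max(cv2.findContours(m,0,2)[0],key=cv2.contourArea);rect=cv2.minAreaRect(c);print("mask",rect)
P=ray("top",cv2.boxPoints(rect),.061);print(P.round(4),P.mean(0).round(4))
roi[:]=0;roi[158:192,300:375]=255
m=((hsv[...,1]<50)&(hsv[...,2]>120)).astype(np.uint8)*255&roi
c=max(cv2.findContours(m,0,2)[0],key=cv2.contourArea);rect=cv2.minAreaRect(c);print("rest",rect)
P=ray("top",cv2.boxPoints(rect),.07);print(P.round(4),P.mean(0).round(4))
E
```

```text
mask ((355.715576171875, 218.09005737304688), (67.1124267578125, 17.876949310302734), 4.236394882202148)
[[ 0.4289  0.0109  0.061 ]
 [ 0.4872  0.0079  0.061 ]
 [ 0.4759 -0.2103  0.061 ]
 [ 0.4176 -0.2061  0.061 ]] [ 0.4524 -0.0994  0.061 ]
rest ((336.1558532714844, 176.1165313720703), (71.35529327392578, 25.8001708984375), 3.094058036804199)
[[ 0.5487  0.0844  0.07  ]
 [ 0.6346  0.0823  0.07  ]
 [ 0.6273 -0.1518  0.07  ]
 [ 0.5414 -0.1478  0.07  ]] [ 0.588  -0.0332  0.07  ]
```

View pics/tc.png

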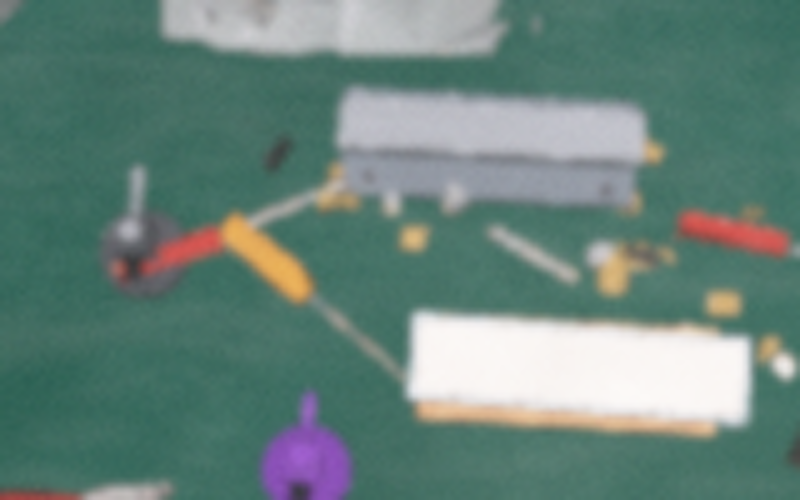

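Crop (5x, offset 240,145) pixels:
- **Rail ends:** left end middle (342,120), right end middle (643,134).
- **Blade:** tip (139,168), pointing up (world +x) from the grey foot.
- **White sheet:** corners (414,312), (750,337), (748,424), (408,400).

```bash
python3 - <<'E'
from h import *
f=lambda l:[(x/5+240-.4,y/5+145-.4) for x,y in l]
P=ray("top",f([(414,312),(750,337),(748,424),(408,400)]),.061)
c=P.mean(0);d=(P[0]+P[3]-P[1]-P[2]);print("plate",P.round(4)[:,:2].tolist(),c.round(4),np.degrees(np.arctan2(d[1],d[0])),np.linalg.norm(d)/2)
Q=ray("top",f([(342,120),(643,134)]),.07);d=Q[0]-Q[1];L=np.linalg.norm(d);print("rest",Q.round(4),np.degrees(np.arctan2(d[1],d[0])),L)
u=d/L
T=ray("top",f([(139,170)]),.075)[0];print("tip",T.round(4),"along,side",(T-Q[0])@u,(T-Q[0])@[-u[1],u[0],0])
print("cap?",ray("top",[(215,170),(475,248),(171,170),(445,188),(224,206)],.07).round(3)[:,:2].tolist())
E
```

```text
plate [[0.4862, 0.0096], [0.4747, -0.2095], [0.4179, -0.2083], [0.4286, 0.0122]] [ 0.4519 -0.099   0.061 ] 87.10645978155745 0.2200939198046443
rest [[ 0.6107  0.0595  0.07  ]
 [ 0.606  -0.1379  0.07  ]] 88.63934797507582 0.19737305568129104
tip [0.5734 0.1903 0.075 ] along,side 0.12993171393307926 0.04046103491304507
cap? [[0.599, 0.363], [0.363, -0.483], [0.595, 0.505], [0.557, -0.389], [0.481, 0.327]]
```

Request:
drive_tool:
  increments:
    - [[1,-0.33,0.33,0,0],[1,-0.65,0.67,0,0],[1,-0.97,1.0,0,0]]

```text
time_s: 0.48
tcp_pos: [0.3021, -0.4784, 0.237]
eef_rot: [180.0, -0.0, -159.7]
contact_force: [1.3, -0.3, 1.2]
gripper_width: 0.0872
gripper_force: 0.0
```

Request:
drive_tool:
  increments:
    - [[1,-0.33,0.33,0,0],[1,-0.65,0.67,0,0],[1,-0.97,1.0,0,0]]

```text
time_s: 0.85
tcp_pos: [0.3696, -0.3252, 0.2374]
eef_rot: [180.0, 0.0, -159.7]
contact_force: [0.9, -0.5, 0.7]
gripper_width: 0.0874
gripper_force: 0.0
```

Request:
drive_tool:
  increments:
    - [[1,-0.33,0.33,0,0],[1,-0.65,0.67,0,0],[1,-0.97,1.0,0,0]]

```text
time_s: 1.23
tcp_pos: [0.4371, -0.1722, 0.2376]
eef_rot: [180.0, 0.0, -159.7]
contact_force: [1.2, -1.1, 0.8]
gripper_width: 0.0874
gripper_force: 0.0
```

Request:
drive_tool:
  increments:
    - [[1,-0.07,0.11,0.1,-0.029],[1,-0.14,0.22,0.2,-0.058],[1,-0.21,0.33,0.3,-0.087],[1,-0.28,0.44,0.4,-0.116],[1,-0.34,0.54,0.5,-0.145]]

```text
time_s: 1.85
tcp_pos: [0.4524, -0.0985, 0.177]
eef_rot: [180.0, -0.0, -107.1]
contact_force: [-0.0, 1.9, 0.6]
gripper_width: 0.0875
gripper_force: 0.0
```

Request:
drive_tool:
  increments:
    - [[1,0,0,0.1,-0.025],[1,0,0,0.1,-0.0394],[1,0,0,0.1,-0.0394]]

```text
time_s: 2.22
tcp_pos: [0.4524, -0.0991, 0.1653]
eef_rot: [180.0, -0.0, -93.3]
contact_force: [0.4, -0.2, 0.1]
gripper_width: 0.0875
gripper_force: 0.0
```

```bash
python3 - <<'E'
from h import *
s=r.get_state();c=cam("wrist");im=snap("wrist","w1");print(s["tcp_pos"],s["eef_rot"])
hsv=cv2.cvtColor(im,cv2.COLOR_RGB2HSV)
m=((hsv[...,1]<45)&(hsv[...,2]>190)).astype(np.uint8)*255
k=max(cv2.findContours(m,0,2)[0],key=cv2.contourArea);rect=cv2.minAreaRect(k);print(rect)
P=ray("w",cv2.boxPoints(rect),.061,c);print(P.round(4)[:,:2].tolist(),P.mean(0).round(4))
print("expect plate",proj("w",[[.452,-.099,.061],[.6107,.0595,.07],[.5734,.19,.075]],c).round(0).tolist())
E
```

```text
[ 0.45238005 -0.09910817  0.16529482] [ 1.79963530e+02 -6.83522542e-03 -9.33238987e+01]
((327.5, 160.5), (189.0, 69.0), 90.0)
[[0.4711, -0.2089], [0.4175, -0.2057], [0.4218, -0.0444], [0.4853, -0.0482]] [ 0.4489 -0.1268  0.061 ]
expect plate [[326.0, 200.0], [176.0, 364.0], [231.0, 463.0]]
```

View pics/w1.png

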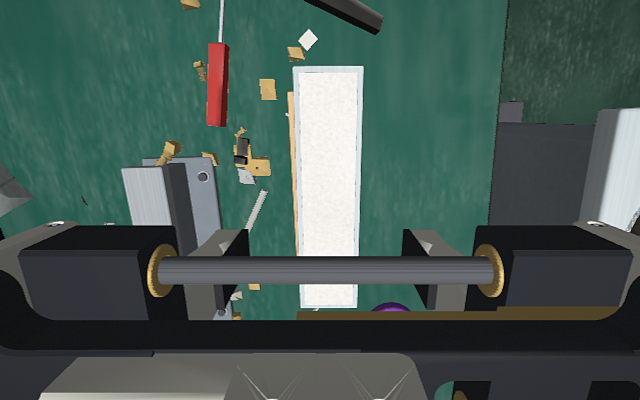

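The wrist view shows the plate with its bare border between the open fingers. The far end corners are at (292,66) and (363,66), and the near end corners are at about (299,308) and (358,308).

```bash
python3 - <<'E'
from h import *
c=cam("wrist")
P=ray("w",[(292.5,66.5),(363.5,66.5),(299.5,308),(358,308),(122,168),(186,166)],.060,c);print(P.round(4)[:,:2].tolist(),P[:4].mean(0).round(4))
a=P[:2].mean(0);b=P[2:4].mean(0);d=b-a;print(np.degrees(np.arctan2(d[1],d[0])),np.linalg.norm(d))
Q=ray("w",[(122,168),(186,166)],.070,c);print("rest back end",Q.round(4))
E
```

```text
[[0.4716, -0.2088], [0.4162, -0.2054], [0.4845, 0.0092], [0.4274, 0.0127], [0.6242, -0.1378], [0.5693, -0.1361]] [ 0.4499 -0.0981  0.06  ]
86.8459055152235 0.21841713072664856
rest back end [[ 0.6172 -0.1391  0.07  ]
 [ 0.5645 -0.1375  0.07  ]]
```

Request:
drive_tool:
  increments:
    - [[1,-0.01,0.0125,0.25,0],[1,-0.01,0.0125,0.5,0],[1,-0.01,0.0125,0.75,0],[1,-0.01,0.0125,0.92,0],[1,-0.01,0.0125,0.978,0]]

```text
time_s: 2.9
tcp_pos: [0.4506, -0.098, 0.0473]
eef_rot: [179.9, -0.0, -93.4]
contact_force: [-0.8, 0.1, 1.2]
gripper_width: 0.0878
gripper_force: 0.0
```

Request:
drive_tool:
  increments:
    - [[-1,0,0,0,0],[-1,0,0,0,0],[-1,0,0,0,0],[-1,0,0,0,0],[-1,0,0,0,0]]
  squeeze: 25

```text
time_s: 3.52
tcp_pos: [0.451, -0.0979, 0.0486]
eef_rot: [180.0, -0.0, -93.3]
contact_force: [-2.3, 0.7, 6.5]
gripper_width: 0.0552
gripper_force: 25.0
```

Request:
drive_tool:
  increments:
    - [[-1,0,0,-0.05,0],[-1,0,0,-0.2,0],[-1,0,0,-0.4,0],[-1,0,0,-0.6,0],[-1,0,0,-0.75,0]]

```text
time_s: 4.15
tcp_pos: [0.4512, -0.0978, 0.1393]
eef_rot: [-180.0, 0.0, -93.3]
contact_force: [0.6, -0.6, -3.3]
gripper_width: 0.056
gripper_force: 25.0
```

```bash
python3 - <<'E'
from h import *
s=r.get_state();print(s["tcp_pos"],s["eef_rot"],s["gripper_width"],s["contact_force"])
im=snap("wrist","w2");c=cam("wrist")
print(proj("w",[[.606,-.138,.07],[.6107,.0595,.07]],c))
E
```

```text
[ 0.45120388 -0.09777305  0.13930664] [-1.79958740e+02  1.93202565e-02 -9.32953473e+01] 0.0560058981445172 [ 0.59039711 -0.60920185 -3.32550766]
[[116.28401382 171.65631375]
 [163.87496367 383.52829806]]
```

View pics/w2.png

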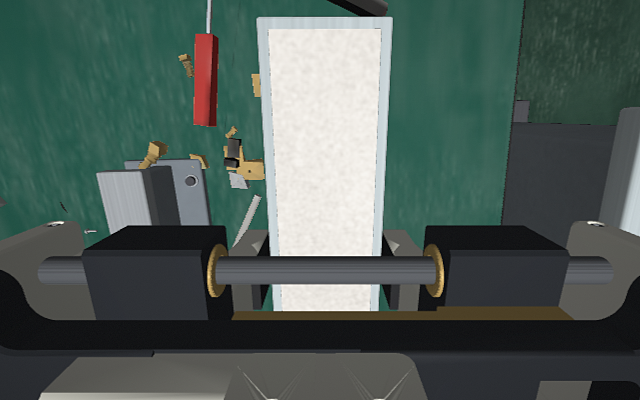

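Request:
drive_tool:
  increments:
    - [[-1,-0.1,-0.15,0,0],[-1,-0.22,-0.4,0,0],[-1,-0.35,-0.65,0,0],[-1,-0.45,-0.85,0,0],[-1,-0.475,-0.9,0,0]]

```text
time_s: 4.82
tcp_pos: [0.5637, -0.0461, 0.1366]
eef_rot: [179.9, -0.0, -93.3]
contact_force: [-1.1, 0.3, -3.7]
gripper_width: 0.0552
gripper_force: 25.0
```

Request:
drive_tool:
  increments:
    - [[-1,0,-0.15,0,-0.002],[-1,0,-0.3,0,-0.0053],[-1,0,-0.383,0.1,-0.0053],[-1,0,-0.383,0.25,-0.0053],[-1,0,-0.383,0.3,-0.0053]]

```text
time_s: 5.45
tcp_pos: [0.6065, -0.0499, 0.0997]
eef_rot: [179.8, -0.0, -91.4]
contact_force: [-0.3, 0.4, -2.4]
gripper_width: 0.0558
gripper_force: 25.0
```

```bash
python3 - <<'E'
from h import *
s=r.get_state();print(s["tcp_pos"],s["eef_rot"],s["gripper_width"],s["contact_force"])
im=snap("top","t2");c=cam("wrist");b=snap("wrist","w3")
cv2.imwrite("pics/c2.png",np.vstack([cv2.resize(im[120:240,240:400],(800,600))])[:,:,::-1])
E
```

```text
[ 0.60653561 -0.04994191  0.09974028] [ 1.79777218e+02 -2.52545590e-02 -9.14380569e+01] 0.05576338770874549 [-0.26516538  0.39153177 -2.40685879]
```

View pics/w3.png

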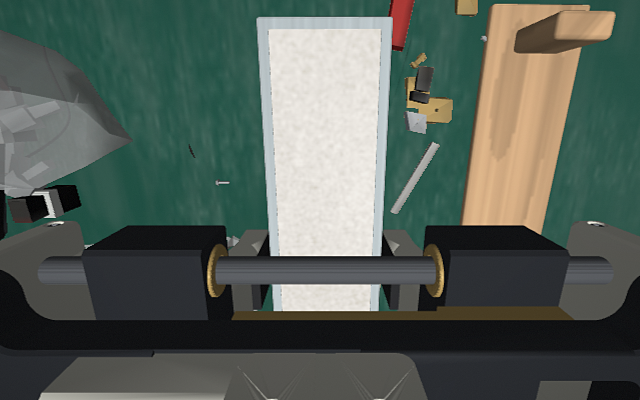

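Request:
drive_tool:
  increments:
    - [[-1,0,-0.012,0.07,0],[-1,0,-0.012,0.14,0],[-1,0,-0.012,0.2,0],[-1,0,-0.012,0.225,0],[-1,0,-0.012,0.225,0]]

```text
time_s: 6.18
tcp_pos: [0.6095, -0.0499, 0.075]
eef_rot: [180.0, -0.0, -91.4]
contact_force: [-0.1, 1.0, -2.6]
gripper_width: 0.0556
gripper_force: 25.0
```

Request:
drive_tool:
  increments:
    - [[-1,0,0,0.02,0],[-1,0,0,0.03,0],[-1,0,0,0.04,0],[-1,0,0,0.045,0]]

```text
time_s: 6.68
tcp_pos: [0.6096, -0.0498, 0.0698]
eef_rot: [-180.0, 0.0, -91.4]
contact_force: [-0.3, -0.0, -4.0]
gripper_width: 0.0557
gripper_force: 25.0
```

Request:
drive_tool:
  increments:
    - [[-1,0,0,0.008,0],[-1,0,0,0.016,0],[-1,0,0,0.022,0],[-1,0,0,0.026,0],[-1,0,0,0.026,0]]

```text
time_s: 7.3
tcp_pos: [0.6096, -0.0498, 0.0668]
eef_rot: [180.0, -0.0, -91.4]
contact_force: [-0.9, -0.6, -1.4]
gripper_width: 0.0556
gripper_force: 25.0
```

Request:
drive_tool:
  increments:
    - [[-1,0,0,0.005,0],[-1,0,0,0.01,0],[-1,0,0,0.01,0]]

```text
time_s: 7.68
tcp_pos: [0.6096, -0.0498, 0.0667]
eef_rot: [-180.0, -0.0, -91.4]
contact_force: [-4.7, 1.0, 9.1]
gripper_width: 0.056
gripper_force: 25.0
```

Request:
drive_tool:
  increments:
    - [[1,0,0,0,0],[1,0,0,0,0],[1,0,0,0,0],[1,0,0,0,0],[1,0,0,0,0]]

```text
time_s: 8.3
tcp_pos: [0.6096, -0.0498, 0.0654]
eef_rot: [180.0, -0.0, -91.4]
contact_force: [0.0, -0.3, -0.9]
gripper_width: 0.0871
gripper_force: 0.0
```

```bash
python3 - <<'E'
from h import *
s=r.get_state();print(s["tcp_pos"],s["eef_rot"],s["gripper_width"],s["contact_force"],s["gripper_force"])
im=snap("top","t3");cv2.imwrite("pics/c3.png",cv2.resize(im[120:240,240:400],(800,600),interpolation=2)[:,:,::-1])
E
```

```text
[ 0.60958711 -0.04980124  0.06539469] [ 1.79994333e+02 -1.98183458e-03 -9.13803971e+01] 0.08714855803820319 [ 6.59023339e-04 -3.23633810e-01 -9.49671563e-01] 0.0
```

View pics/c3.png

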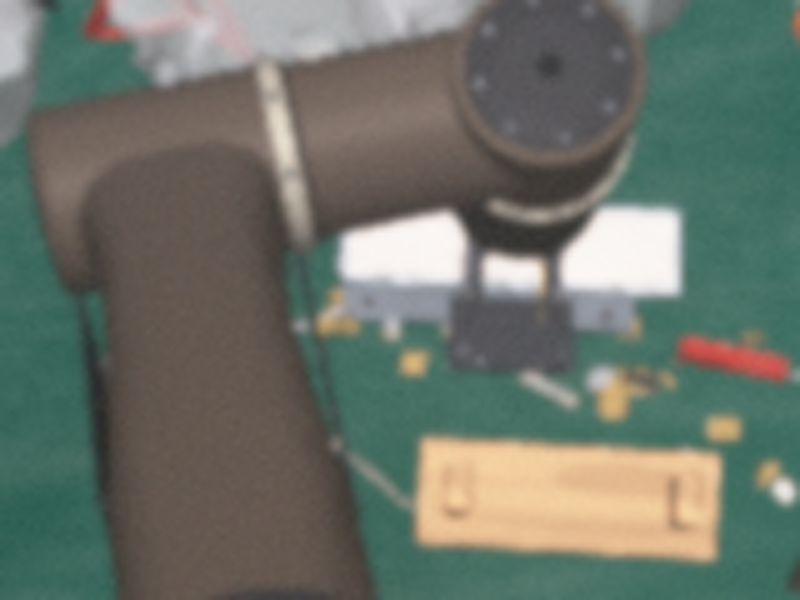

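The plate lies along the rest: its front end is at crop x≈341, about even with the rail's outer end (340), and its back end is at 682. Next I take it near the back.

Request:
drive_tool:
  increments:
    - [[1,0.15,0,0,0],[1,0.35,0,0,0],[1,0.55,0,0,0],[1,0.7,0,0,0],[1,0.74,0,0,0]]

```text
time_s: 8.98
tcp_pos: [0.6072, -0.14, 0.0654]
eef_rot: [180.0, -0.0, -91.5]
contact_force: [-1.3, 0.1, -1.2]
gripper_width: 0.0874
gripper_force: 0.0
```

```bash
python3 - <<'E'
from h import *
s=r.get_state();print(s["tcp_pos"],s["eef_rot"],s["gripper_width"])
f=lambda l:[(x/5+240-.4,y/5+120-.4) for x,y in l]
P=ray("t",f([(340.5,247),(682,252)]),.0785,cam("top"));print(P.round(4),P.mean(0))
c=cam("wrist");im=snap("wrist","w4");hsv=cv2.cvtColor(im,cv2.COLOR_RGB2HSV)
E
```

```text
[ 0.60724671 -0.13999657  0.06541137] [ 1.79996142e+02 -3.38894935e-04 -9.14723017e+01] 0.0873507462143178
[[ 0.6076  0.0602  0.0785]
 [ 0.6095 -0.1625  0.0785]] [ 0.60852717 -0.05114413  0.0785    ]
```

View pics/w4.png

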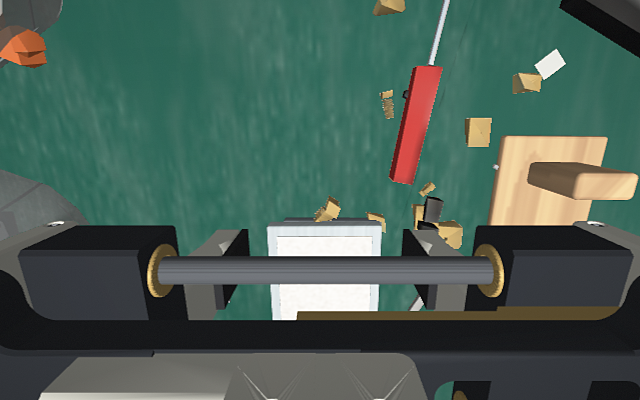

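Request:
drive_tool:
  increments:
    - [[-1,0,0,0,0],[-1,0,0,0,0],[-1,0,0,0,0],[-1,0,0,0,0],[-1,0,0,0,0]]
  squeeze: 45

```text
time_s: 9.65
tcp_pos: [0.6075, -0.1382, 0.0656]
eef_rot: [-180.0, 0.0, -91.4]
contact_force: [-0.7, 2.7, -0.2]
gripper_width: 0.0554
gripper_force: 45.0
```

Request:
drive_tool:
  increments:
    - [[-1,0,0,0.006,0],[-1,-0.03,0,0.006,0],[-1,-0.08,0,0.006,0],[-1,-0.14,0,0.006,0],[-1,-0.2,0,0.006,0]]

```text
time_s: 10.28
tcp_pos: [0.6084, -0.1154, 0.0655]
eef_rot: [-180.0, -0.1, -91.4]
contact_force: [0.4, -6.0, 4.5]
gripper_width: 0.0554
gripper_force: 45.0
```

Request:
drive_tool:
  increments:
    - [[-1,-0.08,0,0,0],[-1,-0.17,0,0,0],[-1,-0.27,0,0,0],[-1,-0.36,0,0,0],[-1,-0.42,0,0,0]]

```text
time_s: 10.9
tcp_pos: [0.6096, -0.0647, 0.0655]
eef_rot: [-180.0, -0.1, -91.4]
contact_force: [-0.4, -6.1, 5.8]
gripper_width: 0.0554
gripper_force: 45.0
```

Request:
drive_tool:
  increments:
    - [[-1,-0.06,0,0,0],[-1,-0.13,0,0,0],[-1,-0.2,0,0,0],[-1,-0.26,0,0,0],[-1,-0.28,0,0,0]]

```text
time_s: 11.52
tcp_pos: [0.6104, -0.0312, 0.0655]
eef_rot: [-180.0, -0.1, -91.3]
contact_force: [-0.6, -5.4, 5.4]
gripper_width: 0.0555
gripper_force: 45.0
```

```bash
python3 - <<'E'
from h import *
s=r.get_state();print(s["tcp_pos"],s["eef_rot"],s["gripper_width"],s["contact_force"],s["moment"])
a=snap("scene","s5");b=snap("top","t5")
p=proj("scene",[[.5734,.1903,.075]])[0];q=proj("top",[[.5734,.1903,.075]])[0];print(p,q)
A=a[150:250,220:380];B=b[140:220,220:380]
x=lambda I:cv2.resize(I,None,fx=3.3,fy=3.3,interpolation=2)
o=np.vstack([x(A),x(B)]);print(o.shape);cv2.imwrite("pics/c5.png",o[:,:,::-1])
E
```

```text
[ 0.61040503 -0.03120307  0.06549698] [-1.79962015e+02 -6.76716956e-02 -9.13497981e+01] 0.05551050556869713 [-0.62846215 -5.42543942  5.42638771] [-1.99803652  0.20773316  0.04071352]
[273.65659732 214.25882062] [267.40273378 178.58895136]
(594, 528, 3)
```

View pics/c5.png

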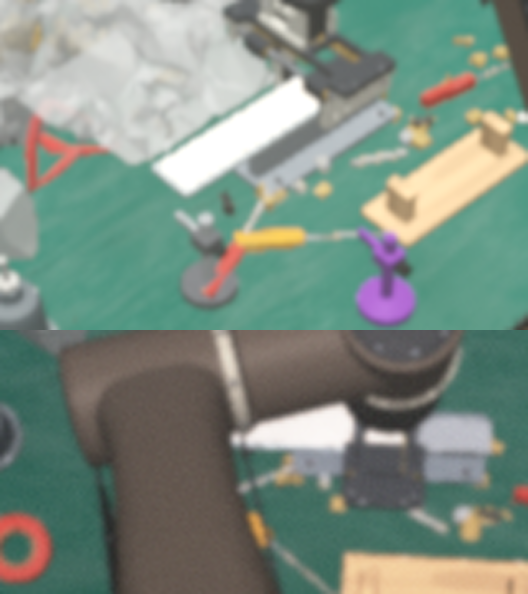

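In the scene crop (3.3x, offset 220,150) the plate is level on the rail. Its front corners are at (155,167) and (187,193), and the blade tip is at (178,212), right where the top view predicted it.

```bash
python3 - <<'E'
from h import *
f=lambda l:[(x/3.3+220-.35,y/3.3+150-.35) for x,y in l]
P=ray("scene",f([(154,167),(186,193)]),.078);T=ray("scene",f([(177,212)]),.075)[0]
u=np.array([.0237,.9997,0]);print(P.round(4),T.round(4),(T-P.mean(0))@u)
E
```

```text
[[0.6388 0.1666 0.078 ]
 [0.5871 0.1677 0.078 ]] [0.5755 0.1901 0.075 ] 0.022027584980699875
```

Request:
drive_tool:
  increments:
    - [[-1,-0.05,0,0,0],[-1,-0.1,0,0,0],[-1,-0.15,0,0,0],[-1,-0.185,0,0,0],[-1,-0.185,0,0,0]]

```text
time_s: 12.25
tcp_pos: [0.6109, -0.0088, 0.0655]
eef_rot: [-180.0, -0.0, -91.4]
contact_force: [-0.4, -3.3, 6.2]
gripper_width: 0.0553
gripper_force: 45.0
```

Request:
drive_tool:
  increments:
    - [[-1,0,0,0,0],[-1,0,0,0,0],[-1,0,0,0,0]]

```text
time_s: 12.62
tcp_pos: [0.6109, -0.0088, 0.0655]
eef_rot: [-180.0, -0.0, -91.4]
contact_force: [-1.6, -2.8, 6.2]
gripper_width: 0.0555
gripper_force: 45.0
```

```bash
python3 - <<'E'
from h import *
s=r.get_state();print(s["tcp_pos"],s["eef_rot"],s["contact_force"],s["gripper_force"])
a=snap("scene","s6");A=a[170:230,240:320]
cv2.imwrite("pics/c6.png",cv2.resize(A,None,fx=8,fy=8,interpolation=2)[:,:,::-1])
E
```

```text
[ 0.61094073 -0.00876575  0.06550292] [-1.79952911e+02 -2.87299972e-02 -9.13615142e+01] [-1.58568287 -2.80564999  6.24887184] 45.002628564834595
```

View pics/c6.png

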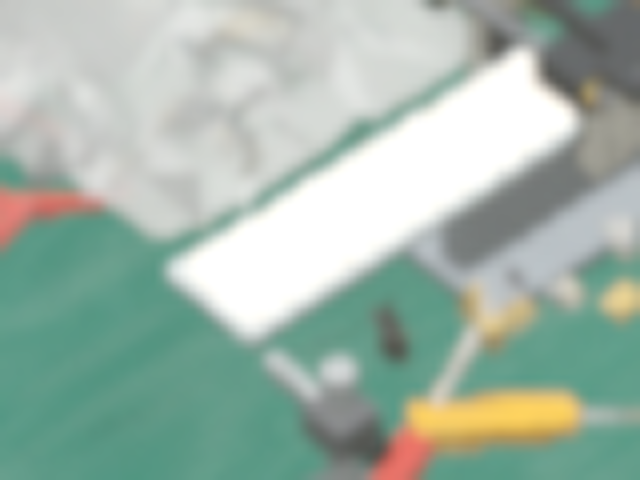

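The line through the plate's front end, (168,268)–(250,342), runs straight into the blade tip at (268,355). The plate is level, pressed on the rest and held, so I'm handing in.

```bash
python3 -c "
from h import *
print(job.close_job())"
```

```text
the job is handed in; nothing more can be done
None
```

The job is handed in after about 13 s of robot time: the plate is held level on the rest near its back end (45 N grip), its front end in line with the pointer tip in the last camera view; the hand-in returned no verdict.

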